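Clamp the sample cell in its fixture

TASK

Two clamp fixtures stand open on the bench, and one of them holds a sample cell. With light pushes of a finger, and lifting nothing, swing that fixture's strap over the cell until it is fully home, then push its cam lever all the way down. Leave the empty fixture and everything else as they are, and the cell sitting in its nest.

Things in the scene. Friction and masses are not known exactly. Their poses are not given: they have to be found in the camera images.
- clamp: Clamp fixture that holds the cell (the one to close): an aluminium base plate 120 x 220 x 12 mm (x, y, z), fixed to the bench. Origin: centre of its underside, on the bench top. Own frame (x along its 120 mm side): strap pivot axis vertical at (0, +80) mm; stud with the cam lever at (0, -80) mm; a nest with 8 mm high rails in the middle for a 70 mm square cell.
- cell: Sample cell: square clear-plastic block 70 x 70 x 40 mm with a black top plate and two short brass nozzles at its +x side, 150 to 310 g, standing loose in the nest of the clamp fixture; origin: centre of its underside, 12 mm above the bench; its top is 52 mm above the bench.
- clamp_strap (a joint): Swing angle of the strap of the fixture that holds the cell (rad): 0 = home over the cell, pointing from the pivot along the fixture's -y, against its stop; it grows as the strap opens, clockwise seen from above, free end going towards the fixture's -x. Travel 0 to 1.8, starts at 0.9 to 1.4. Friction keeps it where it is left; about 2 N at 80 mm from the pivot turns it.
- clamp_strap_tip (a point): Top of that strap's free end, on its centre line, 174 mm from the pivot axis. Strap: aluminium bar 22 mm wide, 20 mm tall (66 to 86 mm above the bench), reaching 180 mm from the pivot, with a slot that takes the stud. Under it, 80 mm from the pivot, a round foot 26 mm wide hangs to 54 mm above the bench; a screw cap on the pivot rises to 92 mm.
- clamp_lever (a joint): Angle of the cam lever of the fixture that holds the cell (rad) from upright: grows as the lever is pushed outwards and down, away from the strap, towards the fixture's -y; 1.5 = fully down, nearly level, against its stop; starts at 0.4 to 0.8. Hinge level, along the fixture's x, at (0, -80, 96) mm in its frame. Friction keeps it where it is left; about 6 N at 50 mm moves it.
- clamp_lever_tip (a point): Tip of that lever, in the middle of its thickness, 60 mm from its hinge. The lever is about 12 mm thick, centred on the line from hinge to tip; its black paddle end is 28 mm wide along the hinge and 22 mm long; at the hinge is a round cam of 11 mm radius.
- spare: Empty fixture, to be left alone: nothing in its nest, otherwise the same as the clamp fixture with the same frame, its strap and lever also standing open. Origin: centre of its underside.
- spare_strap_tip (a point): Top of the free end of the empty fixture's strap, 174 mm from its pivot.
- spare_lever_tip (a point): Tip of the empty fixture's lever, 60 mm from its hinge.
- beaker: Bystander: glass beaker, 68 mm wide, 85 mm tall; origin: centre of its underside.
- reagent: Bystander: amber bottle, 60 mm wide, 120 mm tall; origin: centre of its underside.
- jar: Bystander: white jar, 56 mm wide, 70 mm tall; origin: centre of its underside.
- weight: Bystander: brass knobbed weight, 32 mm wide, 38 mm tall; origin: centre of its underside.
- dish: Bystander: glass dish, 84 mm wide, 14 mm tall; origin: centre of its underside.
- valve: Bystander: small brass valve lying down, 50 mm long, 40 mm tall; origin: centre of its underside.
- driver: Bystander: screwdriver lying on the bench; origin: on its length, under it.
Things that resemble listed ones, but are neither listed nor needed, are in the scene too. There is more than one size of the cell; the job needs the middle-sized.

How it is judged:
By the outcome, as a careful person would: the job done as asked, in the order asked, and still so for the second after the job is handed in, with the robot touching nothing.
It also fails if it takes over 43 s, if anything falls off the work surface, if the arm or the gripper's body presses on something with over 40 N, if the wrist force passes 120 N, or if a joint passes its speed limit or range.

ROBOT

A 6-joint arm with a two-finger parallel gripper is mounted at the origin on the work surface. World frame = base frame: x ahead of the robot, y to its left, z up, the work surface at z = 0. Lengths are in mm, angles in degrees, forces in N, time in s.
With the tool pointing down it reaches from about 300 to 850 mm from the base axis. Payload 4.2 kg.
Tool frame: the origin (TCP) lies midway between the tips of the shut fingers; the grasp point (between the pads) lies 19 mm behind it (env.grip_point_offset is the distance from the TCP to the grasp point, in mm); z points along the fingers, x is the direction in which the jaws open and shut, and the axes are right-handed (so a half turn about z gives the same grasp; the last joint's range is limited). The gripper opens to 91 mm and grips with 3 to 60 N. Pads are 32 mm wide; open, the fingers measure 118 mm over their backs; the gripper's body (76 mm by 178 mm) begins 60 mm behind the grasp point.
Start: joints at [-1.146, 18.312, 89.639, -0, 72.044, -1.146], TCP at [575.016, 0, 213.976] pointing down, gripper open.
Joint ranges: [-177.97, 177.97], [-48.28, 115.42], [12.27, 149.76], [-77.06, 257.06], [2.81, 150.46], [-146.56, 146.56]. Speed limits (degrees/s): [147.25, 147.25, 180, 180, 180, 180].

INTERFACE

Orientations are given as [roll, pitch, yaw] about the fixed x, y, z axes, in that order (R = Rz(yaw) Ry(pitch) Rx(roll)).
In Python, from workcell import env gives the robot as it stands.
- The arm moves only by the shell command python3 -m pendant 'ROWS' [FORCE]. ROWS is JSON, a list of rows, each an object with "xyz": the shift along the tool's x, y, z in m, a list of three; "roll": the turn about the tool's z in degrees; "jaw": the closure, from 0 (fully open) to 1 (shut). A call has exactly 8 rows; each row is the pose to reach, as a shift and turn from the pose commanded when the call began, along the tool's axes at that moment; what a row does not reach only later rows make up. A row lasts 1/8 s, in which the tool goes at most 62.5 mm and 10.7 degrees, less where a joint would pass 70% of its speed; a pose out of reach is approached as far as the arm can. A call with a gripper value outside its range is refused whole. The fingers move at their own pace and stop on an object; FORCE is the grip in N (left out, the last holds). Time passes only in rows, so rows that repeat a pose let the fingers close, or fill a call up. It gives the time, the measured TCP pose, the force and the opening at its end, in the units of the state.
- env.state(): the state, without advancing time (a new reading comes with each control period).
- env.grab_frame(name): name is "scene" or "side" or "wrist"; returns (picture, depth): 400x640x3 uint8, blue, green, red; 400x640 float32, mm along the optical axis (not along the pixel's ray), 0 where there is no reading.
- env.camera_params(name): a dict with "camera_matrix" (3x3 intrinsics, pixels), "D" ([k1, k2, p1, p2, k3] as OpenCV has them; the pictures are not rectified), "cam_to_world" (4x4, takes a point from camera to world coordinates); the wrist camera has in their place "hand_eye" (4x4, takes a point from camera to tool coordinates, whose origin is the TCP and whose axes are the tool frame's). Camera axes: x right, y up, looking along -z (the intrinsics and any distortion apply to the point x, -y, -z); pixel columns grow to the right and rows downward; lengths in mm; the calibration is good to about 2 mm. A picture is of the moment at which its call begins: read the wrist's pose just before it. camera_params takes no time and is no camera call.
- env.job_done(): hands the job in, once; it reports no verdict.
The state is a dict: "time_s": time; "qpos": joint angles; "qvel": joint speeds; "effort": joint torques, N m; "ee_pos": TCP position; "ee_rot": TCP orientation; "force": force on the tool from outside, world axes, zero at the start; "torque": the same for the moment, N m; "gripper_width": finger opening in mm.
Only numpy, scipy, OpenCV 4.12 (cv2) and the standard library are available. Lean on these libraries where they do the work, as an engineer would, in place of code of your own. Each camera call takes 0.05 s, during which the arm holds its last target. There are 200 camera calls.

## Working session

There is one attempt and no reset: what is moved stays moved. The work goes in short steps, Python scripts to look and compute and a shell command to move; the robot and the scene stay as the last step left them, time stands still between calls to the robot, and variables do not carry over. Pictures are saved under pics/ and viewed, about 8 in all and at most 12, crops included, and the job is handed in when it is done.

```bash
mkdir -p pics; cat > h.py <<'E'
import numpy as np, cv2
from workcell import env
def T_tool(s):
    from scipy.spatial.transform import Rotation as R
    T=np.eye(4); T[:3,:3]=R.from_euler('xyz',s['ee_rot'],degrees=True).as_matrix(); T[:3,3]=s['ee_pos']; return T
def cam(name,s=None):
    p=env.camera_params(name)
    return np.array(p['camera_matrix']),np.array(p['D'],float),(np.array(p['cam_to_world']) if 'cam_to_world' in p else T_tool(s)@np.array(p['hand_eye']))
def ray(c,px):
    K,D,M=c; u=cv2.undistortPoints(np.array(px,float).reshape(-1,1,2),K,D).reshape(-1,2)
    d=np.c_[u[:,0],-u[:,1],-np.ones(len(u))]@M[:3,:3].T
    return M[:3,3],d
def onplane(c,px,z):
    o,d=ray(c,px); return o+d*((z-o[2])/d[:,2])[:,None]
def withdepth(c,px,dep):
    o,d=ray(c,px); return np.array([o+d[i]*dep[int(p[1]),int(p[0])] for i,p in enumerate(px)])
def proj(c,P):
    K,D,M=c; Q=(np.atleast_2d(P)-M[:3,3])@M[:3,:3]; Q=Q*[1,-1,-1]
    return cv2.projectPoints(Q,np.zeros(3),np.zeros(3),K,D)[0].reshape(-1,2)
def grab(name):
    s=env.state(); im,d=env.grab_frame(name); np.savez(f'pics/{name}.npz',im=im,d=d,s=np.array([s],object)); return im,d,s
def load(name):
    f=np.load(f'pics/{name}.npz',allow_pickle=True); return f['im'],f['d'],f['s'][0]
E
python3 - <<'E'
from h import *
for n in ('scene','side'):
    im,d,s=grab(n); cv2.imwrite(f'pics/{n}1.png',im)
    print(n,cam(n)[2].round(2).tolist(),(d==0).mean())
print(s)
E
```

```text
scene [[-0.88, -0.27, 0.39, 989.26], [0.47, -0.52, 0.71, 841.43], [0.01, 0.81, 0.59, 782.2], [0.0, 0.0, 0.0, 1.0]] 0.0054140625
side [[-0.87, 0.33, -0.37, 125.0], [-0.5, -0.57, 0.65, 806.75], [0.0, 0.75, 0.66, 894.12], [0.0, 0.0, 0.0, 1.0]] 0.00370703125
{'time_s': 0.05, 'qpos': array([-1.14488063e+00,  1.83525943e+01,  8.97035120e+01, -8.41863633e-04,
        7.20443896e+01, -1.14604662e+00]), 'qvel': array([ 0.08972355, -0.04339807, -0.07677351, -0.05039325,  0.03283096,
        0.00359072]), 'effort': array([ 1.35730270e-04, -4.13724017e+01, -2.32784182e+01,  7.30247190e-02,
        4.18928917e-02, -1.81509677e-05]), 'ee_pos': array([5.74516189e+02, 1.61293154e-02, 2.13130336e+02]), 'ee_rot': array([-1.79998790e+02,  1.00491748e-01,  1.42727528e-03]), 'force': array([-0.67430564, -0.56886941, -0.42285735]), 'torque': array([-0.02537857, -0.03367653, -0.05414653]), 'gripper_width': 91.2312706869097}
```

View pics/scene1.png

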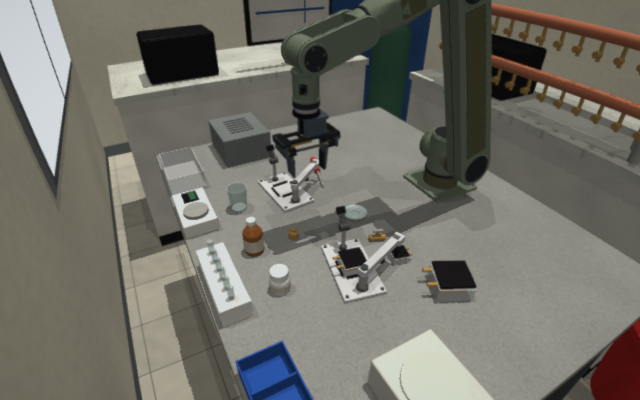

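View pics/side1.png

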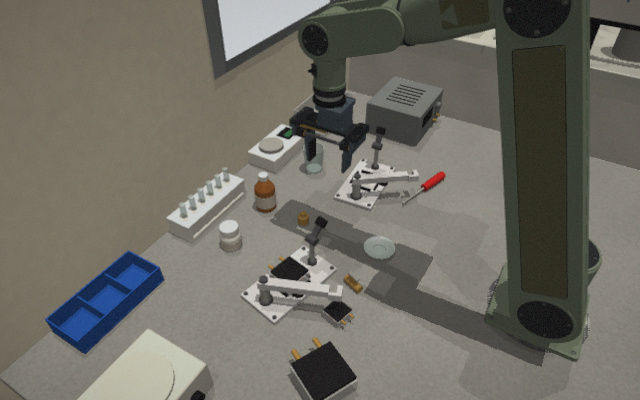

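The fixture holding a cell is at scene (352,265) / side (290,285), with its pivot at scene (363,285) and its lever at (342,225). 
- **Spare fixture:** empty, at scene (287,188).
- **Loose look-alike cells:** a small one at scene (400,253) and a large one at (452,278).
- **The cell I want:** the one in the nest, at scene (351,260).

I'll check the choice in one close crop.

```bash
python3 - <<'E'
from h import *
a=load('scene')[0][190:310,300:430]; b=load('side')[0][205:335,230:370]
f=lambda x:cv2.resize(x,(400,int(400*x.shape[0]/x.shape[1])),interpolation=cv2.INTER_CUBIC)
a,b=f(a),f(b); h=max(len(a),len(b)); o=np.zeros((h,800,3),np.uint8); o[:len(a),:400]=a;o[:len(b),400:]=b
cv2.imwrite('pics/crop1.png',o); print(a.shape,b.shape)
c=cam('scene'); d=load('scene')[1]
for p in [(352,256),(363,274),(402,237),(342,210),(345,245),(378,292),(400,250),(452,270)]:
    print(p,withdepth(c,[p],d).round(0))
c=cam('side'); d=load('side')[1]
for p in [(290,268),(264,280),(338,291),(320,222),(247,296),(325,265),(338,308),(323,368)]:
    print(p,withdepth(c,[p],d).round(0))
E
```

```text
(369, 400, 3) (371, 400, 3)
(352, 256) [[552. 231.  53.]]
(363, 274) [[578. 322.  80.]]
(402, 237) [[404. 260.  85.]]
(342, 210) [[525. 126. 134.]]
(345, 245) [[528. 158.  25.]]
(378, 292) [[538. 344.  10.]]
(400, 250) [[399. 256.  28.]]
(452, 270) [[346. 407.  57.]]
(290, 268) [[550. 225.  54.]]
(264, 280) [[562. 311.  92.]]
(338, 291) [[405. 252.  89.]]
(320, 222) [[527. 121. 133.]]
(247, 296) [[610. 324.  16.]]
(325, 265) [[499. 145.  14.]]
(338, 308) [[403. 252.  27.]]
(323, 368) [[350. 412.  58.]]
```

View pics/crop1.png

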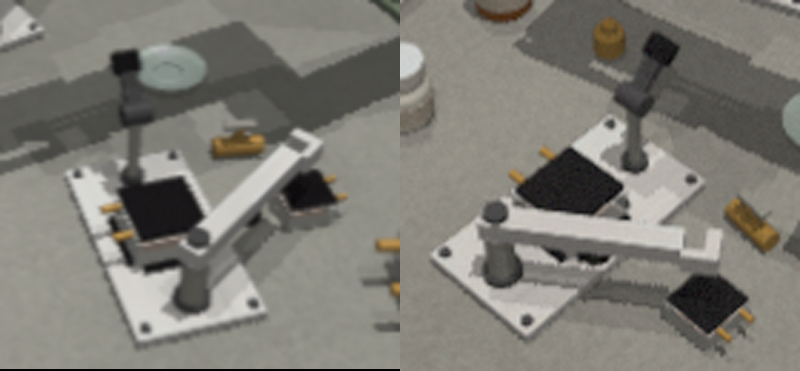

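```bash
python3 - <<'E'
from h import *
S=cam('side');C=cam('scene')
a=onplane(S,[(304.2,246),(336.8,268.7),(274.8,323.3),(241.2,293.9)],12)[:,:2]
b=onplane(C,[(321.1,245.9),(357.8,239.4),(386.4,292),(345.5,302)],12)[:,:2]
for q in(a,b): 
    e=np.roll(q,-1,0)-q; print(q.round(0).tolist(),q.mean(0).round(1),np.linalg.norm(e,axis=1).round(0),np.degrees(np.arctan2(e[:,1],e[:,0])).round(1))
def tri(p,q):
    o1,d1=ray(S,[p]);o2,d2=ray(C,[q]);d1,d2=d1[0],d2[0]
    t=np.linalg.lstsq(np.c_[d1,-d2],o2-o1,rcond=None)[0]; A=o1+t[0]*d1;B=o2+t[1]*d2
    return ((A+B)/2).round(1),np.linalg.norm(A-B).round(1)
print('cap',tri((263.2,278.5),(364.7,267)),'tip',tri((341.3,290.1),(400.7,235.5)),'lev',tri((321,220.8),(341,208.8)))
# strap top points by depth
for n in('side','scene'):
    im,d,s=load(n);c=cam(n)
    v,u=np.mgrid[190:335,230:430]; px=np.c_[u.ravel(),v.ravel()].astype(float)
    P=withdepth(c,px,d); m=(P[:,2]>80)&(P[:,2]<92)&(P[:,0]<560)&(P[:,0]>380)&(P[:,1]>200)&(P[:,1]<340)
    Q=P[m]; cc=Q[:,:2].mean(0); U,s_,V=np.linalg.svd(Q[:,:2]-cc); t=(Q[:,:2]-cc)@V[0]
    print(n,m.sum(),cc.round(0),np.degrees(np.arctan2(V[0,1],V[0,0])),(cc+V[0]*t.min()).round(0),(cc+V[0]*t.max()).round(0))
    m=(P[:,2]>112)&(P[:,2]<175)&(abs(P[:,0]-525)<60)&(abs(P[:,1]-130)<60); print('lev',m.sum(),P[m].mean(0).round(0),P[m].min(0).round(0),P[m].max(0).round(0))
    # other obstacles nearby
E
```

```text
[[581.0, 113.0], [468.0, 139.0], [512.0, 351.0], [629.0, 324.0]] [547.2 231.6] [116. 217. 120. 216.] [ 167.4   78.3  -13.2 -102.8]
[[587.0, 116.0], [472.0, 144.0], [519.0, 355.0], [632.0, 332.0]] [552.7 236.8] [118. 217. 116. 221.] [ 166.5   77.5  -11.6 -101.9]
cap (array([566.5, 309.4,  90.4]), np.float64(3.8)) tip (array([400.4, 246.6,  82.9]), np.float64(8.0)) lev (array([525.3, 120. , 135.2]), np.float64(2.2))
side 750 [479. 278.] -159.8132046951853 [562. 309.] [398. 248.]
lev 166 [526. 128. 130.] [510. 110. 112.] [539. 148. 144.]
scene 381 [483. 279.] 20.507380236167688 [399. 247.] [563. 308.]
lev 115 [528. 129. 129.] [512. 113. 113.] [541. 147. 144.]
```

```bash
python3 -m pendant '[{"xyz":[-0.016,-0.04,0],"roll":9,"jaw":1},{"xyz":[-0.034,-0.085,0],"roll":19,"jaw":1},{"xyz":[-0.052,-0.130,0],"roll":29,"jaw":1},{"xyz":[-0.070,-0.175,0],"roll":39,"jaw":1},{"xyz":[-0.088,-0.220,0],"roll":49,"jaw":1},{"xyz":[-0.106,-0.265,0],"roll":59,"jaw":1},{"xyz":[-0.127,-0.315,0],"roll":70,"jaw":1},{"xyz":[-0.127,-0.315,0],"roll":70,"jaw":1}]' 20
python3 - <<'E'
from h import *
im,d,s=grab('wrist'); print(s['ee_pos'],s['ee_rot'],s['gripper_width'])
c=cam('wrist',s)
cen=np.array([550,234.]);y=np.array([.21,.978]);x=np.array([.978,-.21]);pv=np.array([566.7,311.2]);u=np.array([-.938,-.347]);n=np.array([.347,-.938])
pts={'pv':[*pv,92],'tip':[*(pv+174*u),86],'L80':[*(pv+80*u-11*n),86],'L170':[*(pv+170*u-11*n),86],'cell':[*cen,52],'hinge':[*(cen-80*y),96]}
v=im.copy()
for k,p in pts.items():
    q=proj(c,[p])[0]; print(k,q.round())
    if abs(q).max()<2000: cv2.drawMarker(v,tuple(int(t) for t in q),(0,0,255),0,12); cv2.putText(v,k,tuple(int(t)+5 for t in q),0,.4,(0,0,255))
cv2.imwrite('pics/wrist1.png',v)
E
```

```text
time_s: 1.1
ee_pos: [446.5, 317.5, 213.4]
ee_rot: [179.9, 0.0, -69.8]
force: [-0.6, -1.0, -0.1]
gripper_width: 14.3
[446.46294401 317.45554024 213.4307442 ] [ 1.79947188e+02  2.33455075e-02 -6.97708380e+01] 14.273980983623796
pv [370.  84.]
tip [363. 244.]
L80 [356. 164.]
L170 [354. 241.]
cell [420. 128.]
hinge [493. 170.]
```

View pics/wrist1.png

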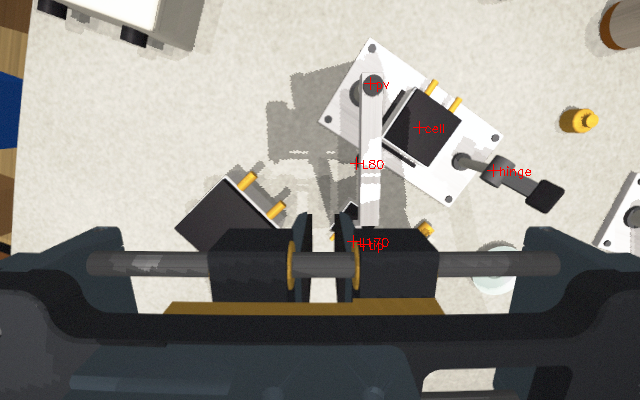

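The projected pivot, strap edge, cell and hinge all land on the real parts. The strap is centred near column 370, and the pivot is at (370,84). Next I lower the shut fingers beside the strap.

```bash
python3 -m pendant '[{"xyz":[0,0,0.03],"roll":0,"jaw":1},{"xyz":[0,0,0.06],"roll":0,"jaw":1},{"xyz":[0,0,0.09],"roll":0,"jaw":1},{"xyz":[0,0,0.11],"roll":0,"jaw":1},{"xyz":[0,0,0.125],"roll":0,"jaw":1},{"xyz":[0,0,0.135],"roll":0,"jaw":1},{"xyz":[0,0,0.141],"roll":0,"jaw":1},{"xyz":[0,0,0.141],"roll":0,"jaw":1}]'
python3 -m pendant '[{"xyz":[0.010,0,0],"roll":0,"jaw":1},{"xyz":[0.016,0,0],"roll":0,"jaw":1},{"xyz":[0.022,0,0],"roll":0,"jaw":1},{"xyz":[0.029,0.001,0],"roll":-4,"jaw":1},{"xyz":[0.037,0.002,0],"roll":-8,"jaw":1},{"xyz":[0.045,0.0025,0],"roll":-12,"jaw":1},{"xyz":[0.053,0.0025,0],"roll":-16,"jaw":1},{"xyz":[0.0606,0.0019,0],"roll":-20,"jaw":1}]'
```

```text
time_s: 2.15
ee_pos: [448.1, 315.0, 73.0]
ee_rot: [-180.0, -0.0, -70.0]
force: [-0.2, -0.1, 0.9]
gripper_width: 0.5
time_s: 3.15
ee_pos: [467.4, 257.4, 73.3]
ee_rot: [-179.9, 0.0, -49.9]
force: [1.1, 1.4, -0.8]
gripper_width: 0.4
```

```bash
cat >> h.py <<'E'
def strap(name='side'):
    im,d,s=grab(name);c=cam(name); v,u=np.mgrid[190:335,230:430]
    P=withdepth(c,np.c_[u.ravel(),v.ravel()].astype(float),d)
    pv=np.array([566.7,311.2]); r=np.linalg.norm(P[:,:2]-pv,axis=1)
    m=(P[:,2]>81)&(P[:,2]<90)&(r>30)&(r<182); a=np.degrees(np.arctan2(P[m,1]-pv[1],P[m,0]-pv[0]))
    m2=(r[m]>30)&(r[m]<90)
    print(name,m.sum(),'strap dir',np.median(a),'r<90',m2.sum(),np.median(a[m2]),'r max',r[m].max(), 'open',-102.1-np.median(a[m2]))
    return im
E
python3 -c "
from h import *
strap('side');strap('scene')"
```

```text
side 262 strap dir -142.07792778907356 r<90 205 -141.83968915436233 r max 181.1496330081016 open 39.73968915436234
scene 246 strap dir -139.50754090811796 r<90 134 -139.65109926622517 r max 158.92044930813054 open 37.55109926622518
```

```bash
python3 -m pendant '[{"xyz":[0.0078,0.0015,0],"roll":-4,"jaw":1},{"xyz":[0.0155,0.0024,0],"roll":-8,"jaw":1},{"xyz":[0.0233,0.0028,0],"roll":-12,"jaw":1},{"xyz":[0.0312,0.0026,0],"roll":-16,"jaw":1},{"xyz":[0.0391,0.0019,0],"roll":-20,"jaw":1},{"xyz":[0.0469,0.0007,0],"roll":-24,"jaw":1},{"xyz":[0.0545,-0.001,0],"roll":-28,"jaw":1},{"xyz":[0.0583,-0.0022,0],"roll":-30,"jaw":1}]'
python3 -c "
from h import *
strap('side');strap('scene');print(env.state()['force'])"
```

```text
time_s: 4.25
ee_pos: [506.0, 214.1, 73.0]
ee_rot: [-180.0, 0.0, -20.0]
force: [-1.7, 0.6, 0.7]
gripper_width: 0.5
side 276 strap dir -114.10583227674705 r<90 205 -113.38469428837006 r max 128.1875410987346 open 11.284694288370062
scene 283 strap dir -111.30318353257351 r<90 126 -108.69391611515913 r max 170.14129185540742 open 6.593916115159132
[ 0.56030322 -0.5339506   0.10437046]
```

```bash
python3 -m pendant '[{"xyz":[0.002,0.0004,0],"roll":-1,"jaw":1},{"xyz":[0.004,0.0008,0],"roll":-2,"jaw":1},{"xyz":[0.006,0.0012,0],"roll":-3,"jaw":1},{"xyz":[0.008,0.0016,0],"roll":-4,"jaw":1},{"xyz":[0.010,0.0018,0],"roll":-5,"jaw":1},{"xyz":[0.012,0.002,0],"roll":-6,"jaw":1},{"xyz":[0.014,0.0022,0],"roll":-7,"jaw":1},{"xyz":[0.014,0.0022,0],"roll":-7,"jaw":1}]'
python3 -m pendant '[{"xyz":[0.0005,0,0],"roll":0,"jaw":1},{"xyz":[0.001,0,0],"roll":0,"jaw":1},{"xyz":[0.0015,0,0],"roll":0,"jaw":1},{"xyz":[0.002,0,0],"roll":0,"jaw":1},{"xyz":[0.0025,0,0],"roll":0,"jaw":1},{"xyz":[0.003,0,0],"roll":0,"jaw":1},{"xyz":[0.003,0,0],"roll":0,"jaw":1},{"xyz":[0.003,0,0],"roll":0,"jaw":1}]'
```

```text
time_s: 5.35
ee_pos: [518.8, 207.1, 73.0]
ee_rot: [180.0, -0.0, -13.0]
force: [-0.6, 0.8, 0.1]
gripper_width: 0.7
time_s: 6.35
ee_pos: [521.5, 206.6, 72.9]
ee_rot: [180.0, -0.0, -13.0]
force: [-1.2, -0.7, -0.1]
gripper_width: 0.4
```

Not at the stop yet, so I continue in small steps, watching the force.

```bash
python3 -m pendant '[{"xyz":[0.0005,0,0],"roll":0,"jaw":1},{"xyz":[0.001,0,0],"roll":0,"jaw":1},{"xyz":[0.0015,0,0],"roll":0,"jaw":1},{"xyz":[0.002,0,0],"roll":0,"jaw":1},{"xyz":[0.0025,0,0],"roll":0,"jaw":1},{"xyz":[0.003,0,0],"roll":0,"jaw":1},{"xyz":[0.003,0,0],"roll":0,"jaw":1},{"xyz":[0.003,0,0],"roll":0,"jaw":1}]'
python3 -c "
from h import *
strap('side');strap('scene');print(env.state()['force'])"
```

```text
time_s: 7.35
ee_pos: [523.6, 206.0, 72.9]
ee_rot: [180.0, 0.1, -13.0]
force: [-4.9, -0.3, 2.1]
gripper_width: 0.5
side 277 strap dir -104.16038151935409 r<90 201 -103.41271378328422 r max 128.9104995502571 open 1.3127137832842237
scene 289 strap dir -101.81841550270643 r<90 134 -99.86277787792112 r max 179.01909138095033 open -2.237222122078876
[-5.49942069 -0.4253266   1.44358992]
```

```bash
python3 -m pendant '[{"xyz":[0.0005,0,0],"roll":0,"jaw":1},{"xyz":[0.001,0,0],"roll":0,"jaw":1},{"xyz":[0.0015,0,0],"roll":0,"jaw":1},{"xyz":[0.0015,0,0],"roll":0,"jaw":1},{"xyz":[0.0015,0,0],"roll":0,"jaw":1},{"xyz":[0.0015,0,0],"roll":0,"jaw":1},{"xyz":[0.0015,0,0],"roll":0,"jaw":1},{"xyz":[0.0015,0,0],"roll":0,"jaw":1}]'
```

```text
time_s: 8.45
ee_pos: [523.7, 205.9, 72.8]
ee_rot: [180.0, 0.2, -13.0]
force: [-8.7, 1.1, 3.1]
gripper_width: 0.1
```

The TCP has stalled and the reaction is up to 9 N, so the strap is against its stop. I back off, lift, and check the strap and lever before pressing.

```bash
python3 -m pendant '[{"xyz":[-0.010,0,0],"roll":0,"jaw":1},{"xyz":[-0.030,0,0],"roll":0,"jaw":1},{"xyz":[-0.030,0,0],"roll":0,"jaw":1},{"xyz":[-0.030,0,-0.03],"roll":0,"jaw":1},{"xyz":[-0.030,0,-0.07],"roll":0,"jaw":1},{"xyz":[-0.030,0,-0.11],"roll":0,"jaw":1},{"xyz":[-0.030,0,-0.14],"roll":0,"jaw":1},{"xyz":[-0.030,0,-0.14],"roll":0,"jaw":1}]'
python3 - <<'E'
from h import *
s=env.state();print(s['ee_pos'],s['force'])
a=strap('scene')[180:320,290:430]; b=strap('side')[195:335,230:370]
cv2.imwrite('pics/crop2.png',np.hstack([cv2.resize(x,(400,400),interpolation=cv2.INTER_CUBIC) for x in(a,b)]))
E
```

```text
time_s: 9.45
ee_pos: [499.4, 213.0, 215.8]
ee_rot: [-179.7, -0.4, -13.0]
force: [-0.1, -0.7, -0.6]
gripper_width: 0.3
[499.39323278 213.01808221 215.7824688 ] [-0.13586782 -0.71322109 -0.59404854]
scene 271 strap dir -101.11169842386929 r<90 133 -100.5321690712697 r max 179.5159924803019 open -1.567830928730288
side 443 strap dir -103.39743188179177 r<90 202 -102.74244365195696 r max 181.02106962080913 open 0.6424436519569667
```

View pics/crop2.png

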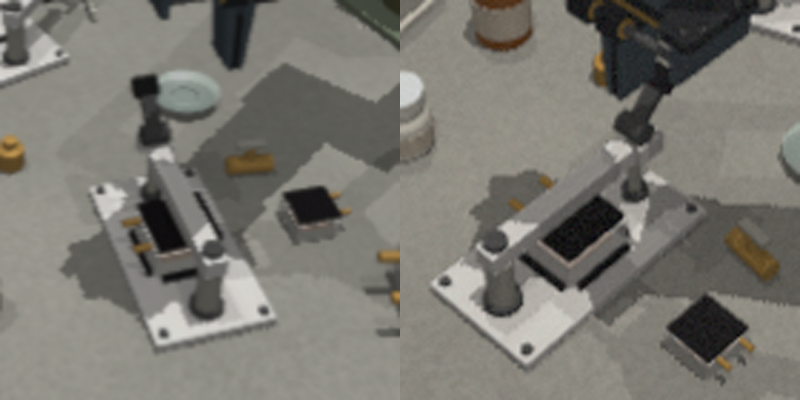

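The strap lies over the cell and its stud at scene-crop (155,140), with the lever still upright and tilted at (148,100). Now I move over the lever's inner side and come down.

```bash
python3 -m pendant '[{"xyz":[0.016,0.018,0],"roll":-1,"jaw":1},{"xyz":[0.034,0.039,0],"roll":-1,"jaw":1},{"xyz":[0.046,0.052,0],"roll":-1,"jaw":1},{"xyz":[0.046,0.052,0],"roll":-1,"jaw":1},{"xyz":[0.046,0.052,0.025],"roll":-1,"jaw":1},{"xyz":[0.046,0.052,0.05],"roll":-1,"jaw":1},{"xyz":[0.046,0.052,0.066],"roll":-1,"jaw":1},{"xyz":[0.046,0.052,0.076],"roll":-1,"jaw":1}]'
python3 - <<'E'
from h import *
s=env.state();p=s['ee_pos'];print(p,s['force'])
D=p[:2]-np.array([533.2,155.8]);print('out',D@[-.21,-.978],'lat',D@[.978,-.21],'z',p[2])
E
```

```text
time_s: 10.55
ee_pos: [529.4, 151.8, 136.1]
ee_rot: [180.0, 0.0, -12.0]
force: [-0.5, -0.3, -0.2]
gripper_width: 0.4
[529.37542639 151.78589212 136.11206887] [-0.47259369 -0.30706973 -0.19626951]
out 4.728957963231518 lat -2.897470339714716 z 136.11206886695723
```

```bash
python3 -m pendant '[{"xyz":[0.003,0.003,0],"roll":0,"jaw":1},{"xyz":[0.003,0.0055,0],"roll":0,"jaw":1},{"xyz":[0.003,0.008,0.001],"roll":0,"jaw":1},{"xyz":[0.003,0.0105,0.0033],"roll":0,"jaw":1},{"xyz":[0.003,0.0132,0.0056],"roll":0,"jaw":1},{"xyz":[0.003,0.0156,0.0083],"roll":0,"jaw":1},{"xyz":[0.003,0.018,0.011],"roll":0,"jaw":1},{"xyz":[0.003,0.020,0.014],"roll":0,"jaw":1}]'
python3 -m pendant '[{"xyz":[0,0.002,0.003],"roll":0,"jaw":1},{"xyz":[0,0.0035,0.0065],"roll":0,"jaw":1},{"xyz":[0,0.005,0.010],"roll":0,"jaw":1},{"xyz":[0,0.006,0.0125],"roll":0,"jaw":1},{"xyz":[0,0.0065,0.0145],"roll":0,"jaw":1},{"xyz":[0,0.0068,0.016],"roll":0,"jaw":1},{"xyz":[0,0.0068,0.0167],"roll":0,"jaw":1},{"xyz":[0,0.0068,0.0167],"roll":0,"jaw":1}]'
```

```text
time_s: 11.55
ee_pos: [529.1, 131.4, 124.4]
ee_rot: [-179.9, -0.1, -12.0]
force: [-1.7, 0.8, 7.6]
gripper_width: 0.6
time_s: 12.55
ee_pos: [527.3, 123.5, 107.3]
ee_rot: [179.9, -0.1, -12.0]
force: [-1.0, -2.8, 6.2]
gripper_width: 0.2
```

Contact is being made and the lever is moving. I continue down in small steps to the stop.

```bash
python3 -m pendant '[{"xyz":[0,0,0.0005],"roll":0,"jaw":1},{"xyz":[0,0,0.001],"roll":0,"jaw":1},{"xyz":[0,0,0.0015],"roll":0,"jaw":1},{"xyz":[0,0,0.002],"roll":0,"jaw":1},{"xyz":[0,0,0.0025],"roll":0,"jaw":1},{"xyz":[0,0,0.003],"roll":0,"jaw":1},{"xyz":[0,0,0.003],"roll":0,"jaw":1},{"xyz":[0,0,0.003],"roll":0,"jaw":1}]'
```

```text
time_s: 13.55
ee_pos: [527.3, 123.0, 105.1]
ee_rot: [179.9, -0.1, -12.0]
force: [-2.6, -5.3, 10.8]
gripper_width: 0.2
```

```bash
python3 -m pendant '[{"xyz":[0,0,0.0005],"roll":0,"jaw":1},{"xyz":[0,0,0.001],"roll":0,"jaw":1},{"xyz":[0,0,0.0015],"roll":0,"jaw":1},{"xyz":[0,0,0.002],"roll":0,"jaw":1},{"xyz":[0,0,0.002],"roll":0,"jaw":1},{"xyz":[0,0,0.002],"roll":0,"jaw":1},{"xyz":[0,0,0.002],"roll":0,"jaw":1},{"xyz":[0,0,0.002],"roll":0,"jaw":1}]'
```

```text
time_s: 14.55
ee_pos: [527.3, 123.0, 104.7]
ee_rot: [179.9, -0.2, -11.9]
force: [-5.0, -5.6, 20.6]
gripper_width: 0.6
```

Stalled at z 104.7 (105.4 expected for lever at 1.5 rad), with the force rising. I lift clear and check.

```bash
python3 -m pendant '[{"xyz":[0,0,-0.004],"roll":0,"jaw":1},{"xyz":[0,0,-0.02],"roll":0,"jaw":1},{"xyz":[0,0,-0.05],"roll":0,"jaw":1},{"xyz":[0,0,-0.08],"roll":0,"jaw":1},{"xyz":[0,0,-0.11],"roll":0,"jaw":1},{"xyz":[-0.04,-0.02,-0.14],"roll":0,"jaw":1},{"xyz":[-0.09,-0.03,-0.16],"roll":0,"jaw":1},{"xyz":[-0.12,-0.04,-0.16],"roll":0,"jaw":1}]'
python3 - <<'E'
from h import *
h3=np.array([533.2,155.8,96])
out=[]
for n,(r,c0) in {'scene':(180,290),'side':(195,230)}.items():
    im=strap(n); d=load(n)[1]; c=cam(n); out.append(cv2.resize(im[r:r+140,c0:c0+140],(400,400),interpolation=cv2.INTER_CUBIC))
    v,u=np.mgrid[150:335,230:430]; P=withdepth(c,np.c_[u.ravel(),v.ravel()].astype(float),d)
    D=P-h3; o=D[:,:2]@[-.21,-.978]; l=D[:,:2]@[.978,-.21]
    m=(o>20)&(o<66)&(abs(l)<12)&(P[:,2]>85)&(P[:,2]<170)
    k=np.polyfit(o[m],P[m,2],1) if m.sum()>5 else None
    print('lever',m.sum(),o[m].max(),P[m,2].min(),P[m,2].max(),'slope',k)
    m=(P[:,2]>47)&(P[:,2]<57)&(abs(P[:,0]-550)<60)&(abs(P[:,1]-234)<60); print('celltop',m.sum(),P[m].mean(0).round(1))
cv2.imwrite('pics/crop3.png',np.hstack(out)); print(env.state()['ee_pos'])
E
```

```text
time_s: 15.55
ee_pos: [417.1, 189.5, 263.6]
ee_rot: [-179.8, -0.2, -12.0]
force: [0.9, -0.8, -0.5]
gripper_width: 0.1
scene 271 strap dir -101.16275608023362 r<90 133 -100.03107579738491 r max 179.43787076650736 open -2.0689242026150794
lever 74 58.439445851726816 94.15826266731403 108.55522884889672 slope [ 0.14066547 97.5944823 ]
celltop 217 [560.6 232.1  51.6]
side 438 strap dir -103.98321724581152 r<90 209 -103.95014774509556 r max 181.81295588221093 open 1.850147745095569
lever 124 61.5696090757685 87.76471022281066 109.42623321905421 slope [ 0.18382325 95.93870348]
celltop 325 [534.5 236.5  53. ]
[415.83483395 189.60470226 262.49069171]
```

View pics/crop3.png

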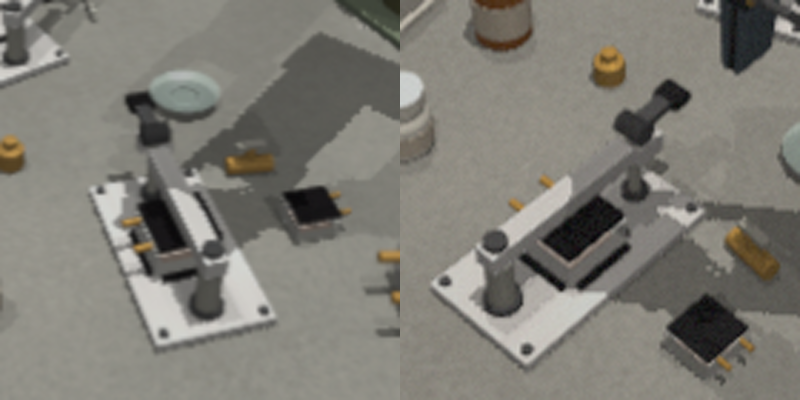

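```bash
python3 -c "
from workcell import env
print(env.job_done(), env.state()['time_s'])"
```

```text
the job is handed in; nothing more can be done
the job is handed in; nothing more can be done
```

I swung the strap of the fixture holding the cell home against its stop with the shut fingers. I then pushed its cam lever down to its stop, lifted clear, and handed the job in at about 15.7 s.

- **Strap:** the tool stopped moving while the force rose to about 9 N. The cameras then put the strap within about ±2° of home, with the side and scene views disagreeing in sign, which is within measuring error.
- **Lever:** the tool stalled at z = 104.7 mm (105.4 expected at 1.5 rad) while the force rose from 11 to 21 N. The depth images show the lever nearly level, but their slope of 0.14–0.18 is steeper than the 0.07 expected. I trusted the force stop over that coarse fit and did not press again.
- **Cell:** its top reads 52–53 mm above the bench, so it is still in its nest.
- **Everything else:** in the last close crops the nearby objects look unmoved. I did not measure the spare fixture or the farther objects again.

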